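# Check the wall thickness of a drawn lid at the marked spot

### The job

Pull the yellow pen gauge up out of its dock and set its steel nose on the blue ink dot on the lid's sloping shoulder, with the gauge square to the sloping surface there. Press lightly, just enough to push the sprung nose about halfway in, and finish while holding it still like that for the reading: do not put the gauge down or let go. Leave the lid seated in its nest and do not disturb the other things on the bench.

Things in the scene. Friction and masses are not known exactly. Their poses are not given: they have to be found in the camera images.
- gauge: Yellow pen-type thickness gauge, 168 long, 0.16 kg, upright in the dock. Origin on its axis under the black collar (34 dia, 6 thick; sits on the dock's rim), z nose to head. Head, z 6 to 76: box 24 (x) by 36 (y); grip its flat ribbed +y and -y sides; display on -x. Below: barrel 22 dia to z -70, cone to -78, sprung steel nose 10 dia, flat face at -92 when out. All mm.
- nose (a joint): How far the gauge's sprung nose is pushed in, along the gauge's axis: 0 = fully out, 0.008 m = fully in. The spring pushes with about 1.2 N at 0 and 0.4 N more per mm: 2.8 N at the halfway point, 4.4 N fully in.
- tip (a point): Centre of the nose's flat contact face, on the gauge's axis; z as the gauge's z (up the axis, towards the head). It moves with the nose.
- dock: Bench dock, fixed: dark steel base 90 x 90 x 12 mm, upright grey tube 39 mm in outside diameter, bore 27 mm, rim 110 mm above the bench. Origin at the centre of the underside, z up. The gauge hangs in it by its collar and must be lifted 95 mm straight up to come clear.
- nest: White plastic checking nest fixed to the bench, a disc 220 mm in diameter and 15 mm thick with four steel dowels (10 mm, standing 12 mm up) around the lid's rim. Origin at the centre of the underside, z up.
- lid: Drawn stainless lid, 184 mm in diameter, 38 mm high, 0.24 kg, lying loose crown up in the nest, on its top face. Origin at the centre of its underside, z up. Its conical shoulder (from 83 mm radius, 18 mm up, to 28 mm radius, 38 mm up) slopes down outwards at 20 degrees.
- spot (a point): Centre of the blue ink dot (16 mm in diameter) on the lid's shoulder, 56 mm from the lid's axis in the direction of the lid's x, 28 mm above the lid's underside. Its z is square to the sloping surface, pointing out of it: upwards and 20 degrees outwards from the lid's axis; its x points down the slope.
- couplant: Bystander: white bottle with a red cap, 42 mm in diameter, 115 mm high, standing. Origin at the centre of its underside.
- step_block: Bystander: brass step block, 80 x 25 mm, five steps 6 to 26 mm high. Origin at the centre of its underside.
- marker: Bystander: white and blue marker pen lying down, 130 mm long, 16 mm thick. Origin under its middle, x along it.
- plates: Bystander: small stack of pressed square steel plates, 100 x 100 mm, 15 mm high. Origin at the centre of its underside.
Mind the look-alikes: they are no part of the job. There is more than one size of the dock; the job needs the smaller. What is shaped like the nest but pink is not meant.

How it is judged:
On the way:
1. the gauge is held in the fingers with its nose drawn clear above the dock's rim (contact force between the fingers and gauge above 1 N and z of tip in the frame of dock above 0.111 m), for 0.1 s.
At the end, for the whole second after the job is handed in: Gauge held still in the fingers, clear of dock and nest: nose within 6 mm of the dot's centre, axis within 0.13 rad of square to the surface, nose pushed in 1.5 to 7 mm, force 1 to 8 N; lid seated within 6 mm of its start, tilted under 0.03 rad; bystanders moved under 20 mm (distance between tip and spot below 0.006 m and angle between the z axis of gauge and the z axis of spot, either way round below 0.13 rad and value of joint nose between 0.0015 and 0.007 m and contact force between gauge and lid between 1 and 8 N and contact force between the fingers and gauge above 1 N and contact force between gauge and dock below 0.1 N and contact force between gauge and nest below 0.1 N and linear speed of gauge below 0.02 m/s and distance of lid from where it was at the start of the episode below 0.006 m and angle between lid's own z axis and vertical below 0.03 rad and distance of each of couplant, step_block, marker, plates from where it was at the start of the episode below 0.02 m); the arm keeps its last pose, push and grip.
It fails at once if the lid is pressed or struck hard with the gauge (over 15 N) (contact force between gauge and lid above 15 N).
It fails at once if the lid is shoved or lifted out of its nest (distance of lid from where it was at the start of the episode above 0.015 m).
It fails at once if a bystander is knocked away (distance of any of couplant, step_block, marker, plates from where it was at the start of the episode above 0.03 m).
It also fails if it takes over 35 s, if anything falls off the work surface, if the arm or the gripper's body presses on something with over 40 N, if the wrist force passes 120 N, or if a joint passes its speed limit or range.

### The arm

A 6-joint arm with a two-finger parallel gripper is mounted at the origin on the work surface. World frame = base frame: x ahead of the robot, y to its left, z up, the work surface at z = 0. Lengths are in m, angles in rad, forces in N, time in s.
With the tool pointing down it reaches from about 0.375 to 0.9 m from the base axis. Payload 3.1 kg.
Tool frame: the origin (TCP) lies at the very end of the fingers, on their centre line; the grasp point (between the pads) lies 19 mm behind it (manip.tcp_to_grasp is the distance from the TCP to the grasp point, in m); z points along the fingers, y is the line along which they close (so a half turn about z gives the same grasp; the last joint's range is limited). The gripper opens to 85 mm and grips with 20 to 120 N. Pads are 22 mm wide; open, the fingers measure 114 mm over their backs; the gripper's body (76 mm by 85 mm) begins 54 mm behind the grasp point. The pads swing forward as they close: fully open they stand 13 mm farther back than shut.
Start: joints at [1.004, 0.527, 1.433, -0, 1.181, -0.178], TCP at [0.236, 0.579, 0.231] pointing down, gripper open.
Joint ranges: [-3.08, 3.08], [-0.75, 2.2], [0.22, 2.44], [-1.43, 4.57], [0, 2.65], [-2.85, 2.85]. Speed limits (rad/s): [2.79, 2.79, 3.14, 3.14, 3.14, 3.14].

### API

Orientations are given as a unit quaternion [x, y, z, w].
In Python, from station import manip gives the robot as it stands. The module is installed in compiled form; this text tells all that it offers.
- The arm moves only by the tool step_arm, never from a script. Its argument "commands" is one flat list of numbers, 6 for each row, row after row: the shift along the tool's x, y, z in m, then the turn, a rotation vector about the tool's x, y, z in degrees. A call has exactly 10 rows; each row is the pose to reach, as a shift and turn from the pose commanded when the call began, along the tool's axes at that moment; what a row does not reach only later rows make up. A row lasts 1/10 s, in which the tool goes at most 50 mm and 8.59 degrees, less where a joint would pass 70% of its speed; a pose out of reach is approached as far as the arm can. A call with a gripper value outside its range is refused whole. "jaw" is the opening in per cent of the stroke, from 0 (shut) to 100 (fully open), set as the call begins (left out, the last holds). The fingers move at their own pace and stop on an object; "grip_force" is the grip in N (left out, the last holds). Time passes only in rows, so rows that repeat a pose let the fingers close, or fill a call up. It gives the time, the measured TCP pose, the force, the opening and the grip force at its end, in the units of the state.
- manip.sense(): the state, without advancing time (a new reading comes with each control period).
- manip.snapshot(name): name is "scene" or "top" or "wrist"; returns a dict with "pixels" (480x640x3 uint8, blue, green, red), "fx", "fy", "cx", "cy" (pixels), "R" (3x3) and "t" (3): a world point X has camera coordinates R X + t; the wrist camera has in their place "mount" (4x4, takes a point from camera to tool coordinates, whose origin is the TCP and whose axes are the flange's). Camera axes: x right, y down, z forward; pixel columns grow to the right and rows downward; lengths in m; the calibration is good to about 2 mm. A picture is of the moment at which its call begins: read the wrist's pose just before it. There is no depth.
- manip.sign_off(): hands the job in; it is judged then, once.
The state is a dict: "t": time; "q": joint angles; "qd": joint speeds; "tau": joint torques, N m; "tcp_pos": TCP position; "tool_rot": TCP orientation; "force": force on the tool from outside, world axes, zero at the start; "ft_torque": the same for the moment, N m; "finger_gap": opening from 0.0 (shut) to 1.0 (fully open); "gripper_force": force on a finger pad.
Only numpy, scipy, OpenCV 4.12 (cv2) and the standard library are available. Lean on these libraries where they do the work, as an engineer would, in place of code of your own. Each camera call takes 0.05 s, during which the arm holds its last target. There are 200 camera calls.

## Working session

There is one attempt and no reset: what is moved stays moved. The work goes in short steps, Python scripts to look and compute and a tool call to move; the robot and the scene stay as the last step left them, time stands still between calls to the robot, and variables do not carry over. Pictures are saved under pics/ and viewed, at most 10 in all, crops included, and the job is handed in when it is done.

Besides the shell and the picture viewer there is one more tool, called by a JSON object that holds its "op" and its "data", one argument or row to a line. step_arm: Moves the arm, as the interface text tells. Its arguments: {"type":"object","properties":{"commands":{"type":"array","items":{"type":"number"}},"jaw":{"type":"number"},"grip_force":{"type":"number"}},"required":["commands"]}

```bash
mkdir -p pics; cat > h.py <<'E'
import numpy as np,cv2
from station import manip
from scipy.spatial.transform import Rotation as Ro
def snap(n,f):
    s=manip.sense(); d=manip.snapshot(n); cv2.imwrite('pics/'+f+'.png',d['pixels'])
    d['s']=s
    if n=='wrist':
        M=np.array(d['mount']);T=np.eye(4);T[:3,:3]=Ro.from_quat(s['tool_rot']).as_matrix();T[:3,3]=s['tcp_pos']
        W=np.linalg.inv(T@M); d['R']=W[:3,:3]; d['t']=W[:3,3]
    d['R']=np.array(d['R']);d['t']=np.array(d['t'])
    np.save('pics/'+f+'.npy',d,allow_pickle=True); return d
def load(f): return np.load('pics/'+f+'.npy',allow_pickle=True).item()
def ray(d,u,v):
    c=-d['R'].T@d['t']; r=d['R'].T@np.array([(u-d['cx'])/d['fx'],(v-d['cy'])/d['fy'],1]); return c,r/np.linalg.norm(r)
def plane(d,u,v,z):
    c,r=ray(d,u,v); return c+r*(z-c[2])/r[2]
def tri(obs):
    A=np.zeros((3,3));b=np.zeros(3)
    for d,u,v in obs:
        c,r=ray(d,u,v);P=np.eye(3)-np.outer(r,r);A+=P;b+=P@c
    x=np.linalg.solve(A,b); return x,[np.linalg.norm((np.eye(3)-np.outer(ray(*o)[1],ray(*o)[1]))@(x-ray(*o)[0])) for o in obs]
def proj(d,X):
    p=d['R']@np.array(X)+d['t']; return d['fx']*p[0]/p[2]+d['cx'],d['fy']*p[1]/p[2]+d['cy']
E
python3 - <<'E'
from h import *
for n in('scene','top'):
    d=snap(n,n+'0'); print(n,d['fx'],-d['R'].T@d['t'],d['R'][2])
s=manip.sense();print(s); print(manip.tcp_to_grasp)
E
```

```text
scene 551.1136937959934 [1.64275152 0.07296109 1.14863091] [-0.7271679  -0.0240031  -0.68603986]
top 554.0454713436441 [0.41761466 0.0131976  1.28244157] [ 0.11169966  0.01315144 -0.99365498]
{'t': 0.1, 'q': array([ 1.00449967e+00,  5.28401883e-01,  1.43376751e+00, -2.45447129e-05,
        1.18143762e+00, -1.78489767e-01]), 'qd': array([ 0.00152916,  0.00024611, -0.0016424 ,  0.00109599, -0.00106431,
       -0.00144725]), 'tau': array([-2.97757315e-04, -4.43303382e+01, -1.78585696e+01, -2.29752141e-04,
        3.91658919e-03,  1.57168358e-05]), 'tcp_pos': array([0.23596688, 0.57803941, 0.23041599]), 'tool_rot': array([ 1.92685966e-01,  9.81259957e-01, -9.42277714e-04, -3.55887326e-04]), 'force': array([ 0.12731537, -0.29175797, -0.13416981]), 'ft_torque': array([-0.01721882,  0.00560599,  0.02181827]), 'gripper_force': 0.0, 'finger_gap': 1.0032276083989198}
0.0187
```

View pics/scene0.png

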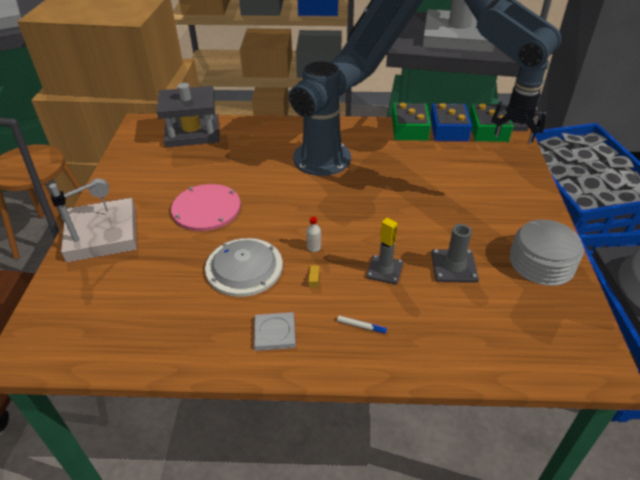

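View pics/top0.png

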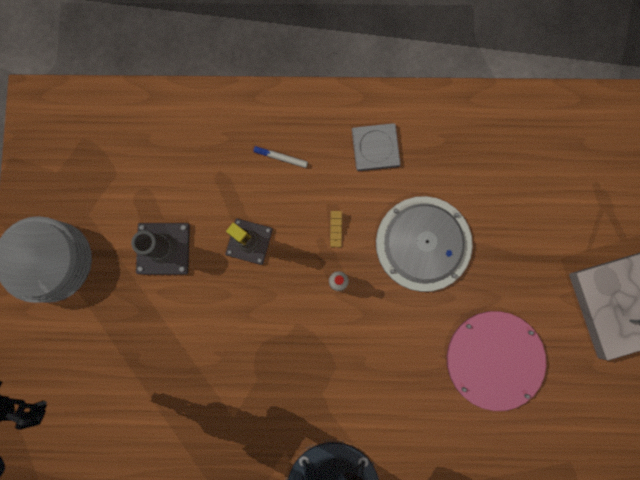

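Scene view: the gauge (yellow, 388,232) stands in the smaller dock (385,268). The larger, empty dock is at (455,262). The lid is in the white nest (243,265), and the pink disc (206,207) is the decoy. Top view: gauge at (238,233), lid centre (427,241), blue dot (449,253). Next I confirm these in a crop and measure.

```bash
python3 - <<'E'
from h import *
a=load('scene0');b=load('top0')
A=a['pixels'][205:295,340:490];B=b['pixels'][190:290,110:290];C=b['pixels'][190:300,370:480]
r=lambda x,h:cv2.resize(x,None,fx=h/x.shape[0],fy=h/x.shape[0],interpolation=cv2.INTER_CUBIC)
top=np.hstack([r(A,250),r(B,250)])[:, :790]; c=r(C,330); g=np.zeros((580,790,3),np.uint8); g[:250,:top.shape[1]]=top; g[250:580,:c.shape[1]]=c
D=r(b['pixels'][212:250,218:262],330);g[250:580,380:380+D.shape[1]]=D[:,:410]
cv2.imwrite('pics/crop0.png',g)
for n,d in(('scene',a),('top',b)):
    h=cv2.cvtColor(d['pixels'],cv2.COLOR_BGR2HSV)
    y=cv2.inRange(h,(22,180,60),(35,255,255)); k,_,st,ce=cv2.connectedComponentsWithStats(y)
    print(n,'yellow',[(st[i].tolist(),ce[i].round(1).tolist()) for i in range(1,k) if st[i][4]>15])
    m=cv2.inRange(h,(105,120,40),(130,255,255)); k,_,st,ce=cv2.connectedComponentsWithStats(m)
    print('blue',[(st[i].tolist(),ce[i].round(1).tolist()) for i in range(1,k) if st[i][4]>5 and 150<ce[i][1]<340 and 150<ce[i][0]<520])
E
```

```text
scene yellow [([381, 218, 17, 28, 363], [388.3, 231.1])]
blue [([373, 325, 13, 8, 60], [379.3, 328.6])]
top yellow [([239, 231, 10, 12, 28], [243.7, 236.3])]
blue [([255, 147, 14, 8, 63], [260.8, 150.7]), ([447, 251, 5, 5, 20], [448.8, 252.8])]
```

View pics/crop0.png

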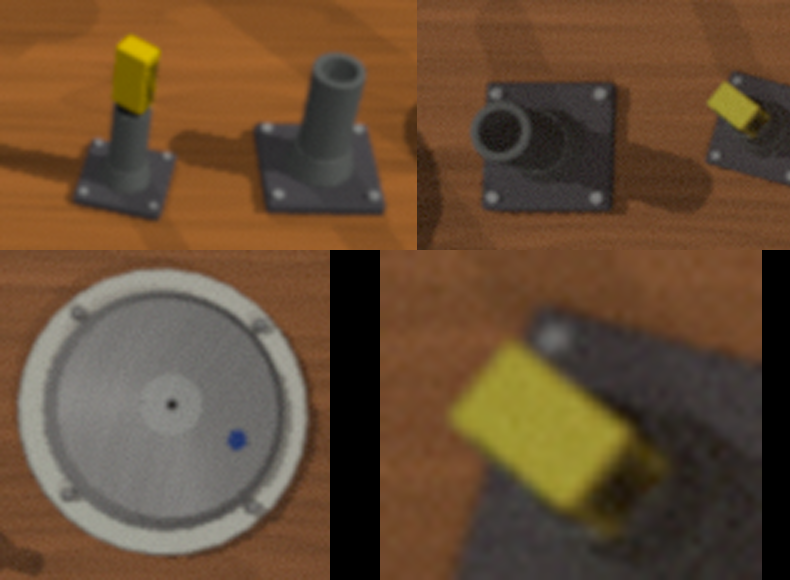

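The yellow gauge sits in the smaller dock, crop A left. Its top-face corners in the top view are about (233,223), (247,233), (240,242) and (226,231). The blue dot is at (449,253) and the lid centre hole at (427,241).

```bash
python3 - <<'E'
from h import *
a=load('scene0');b=load('top0')
print(tri([(a,389.6,222.3),(b,236.6,232.2)]))
for p in[(233.3,222.6),(247.0,233.3),(239.9,242.0),(226.1,231.0)]: print(plane(b,*p,0.186))
g=np.mean([plane(b,*p,0.186) for p in[(233.3,222.6),(247.0,233.3),(239.9,242.0),(226.1,231.0)]],0)
v=plane(b,247.0,233.3,.186)-plane(b,233.3,222.6,.186)+plane(b,239.9,242,.186)-plane(b,226.1,231,.186)
print(g,np.degrees(np.arctan2(v[1],v[0])))
# lid: centre from the nest's rim too; dot in the scene view
c=plane(b,427.3,241.3,.053);s=plane(b,448.8,252.8,.043);print(c,s,np.linalg.norm((s-c)[:2]))
print(proj(a,s),proj(a,c))
h=cv2.cvtColor(a['pixels'],cv2.COLOR_BGR2HSV)
m=cv2.inRange(h,(100,70,30),(130,255,255)); m[:235]=0;m[300:]=0;m[:,:200]=0;m[:,290:]=0
ys,xs=np.nonzero(m);print(len(xs),xs.mean() if len(xs) else 0,ys.mean() if len(xs) else 0)
if len(xs):print(tri([(a,xs.mean(),ys.mean()),(b,448.8,252.8)]))
R=Ro.from_quat(manip.sense()['tool_rot']).as_matrix();print(R.round(3))
w=snap('wrist','w0');print(np.array(w['mount']).round(3))
E
```

```text
(array([0.55022456, 0.20155654, 0.1834969 ]), [np.float64(0.0009133131091891782), np.float64(0.0009133131091891162)])
[0.56921227 0.20739521 0.186     ]
[0.54794208 0.17933387 0.186     ]
[0.53032595 0.19302928 0.186     ]
[0.55211983 0.22129854 0.186     ]
[0.54990003 0.20026423 0.186     ] -127.39747899305402
[ 0.55014685 -0.20311481  0.053     ] [ 0.52586162 -0.25266374  0.043     ] 0.05518032758388544
(np.float64(226.2100639197795), np.float64(250.61583508313737)) (np.float64(241.85000441518193), np.float64(254.45658940411695))
13 226.15384615384616 250.3846153846154
(array([ 0.52579848, -0.25260472,  0.04384689]), [np.float64(0.0001202123227776958), np.float64(0.0001202123227776287)])
[[-0.926  0.378 -0.001]
 [ 0.378  0.926 -0.002]
 [ 0.    -0.002 -1.   ]]
[[-0.001 -0.959 -0.283  0.072]
 [ 1.    -0.001 -0.001  0.002]
 [ 0.001 -0.283  0.959 -0.143]
 [ 0.     0.     0.     1.   ]]
```

{"op": "step_arm", "data": {
  "commands": [-0.015,-0.008,0,0,0,0,-0.045,-0.024,0,0,0,0,-0.085,-0.045,0,0,0,0,-0.125,-0.067,0,0,0,0,-0.165,-0.088,0,0,0,0,-0.205,-0.109,0,0,0,0,-0.245,-0.131,0,0,0,0,-0.285,-0.152,0,0,0,0,-0.32,-0.171,0,0,0,0,-0.35,-0.187,0,0,0,0],
  "jaw": 100,
  "grip_force": 40
}}

```text
t: 1.15
tcp_pos: [0.4909, 0.2699, 0.2313]
tool_rot: [0.194, 0.981, -0.0, 0.0]
force: [0.5, 1.0, -0.2]
finger_gap: 0.998
gripper_force: 0.0
```

{"op": "step_arm", "data": {
  "commands": [-0.02,-0.01,0,0,0,1,-0.04,-0.021,0,0,0,3,-0.056,-0.03,0,0,0,5,-0.068,-0.036,0,0,0,8,-0.078,-0.041,0,0,0,11,-0.083,-0.044,0,0,0,14,-0.084,-0.044,0,0,0,15.2,-0.084,-0.044,0,0,0,15.2,-0.084,-0.044,0,0,0,15.2,-0.084,-0.044,0,0,0,15.2]
}}

```text
t: 2.15
tcp_pos: [0.5503, 0.2009, 0.2313]
tool_rot: [0.32, 0.947, -0.0, -0.0]
force: [0.1, -0.6, 0.6]
finger_gap: 0.995
gripper_force: 0.0
```

```bash
python3 - <<'E'
from h import *
w=snap('wrist','w1');s=w['s'];print(s['t'],s['tcp_pos'],s['q'],s['force'],Ro.from_quat(s['tool_rot']).as_matrix().round(4))
print('axis top predicted',proj(w,[.55,.2005,.186]),'tcp',proj(w,s['tcp_pos']))
E
```

```text
2.15 [0.55033341 0.20089568 0.23132942] [ 1.59373013e-01  4.74649060e-01  1.53319615e+00  4.55676853e-05
  1.13400931e+00 -7.59344397e-01] [ 0.08481547 -0.60060019  0.63960822] [[-7.948e-01  6.069e-01 -3.000e-04]
 [ 6.069e-01  7.948e-01 -0.000e+00]
 [ 2.000e-04 -2.000e-04 -1.000e+00]]
axis top predicted (np.float64(314.8125593718797), np.float64(265.47930646306713)) tcp (np.float64(315.0491589150262), np.float64(306.6183572667711))
```

View pics/w1.png

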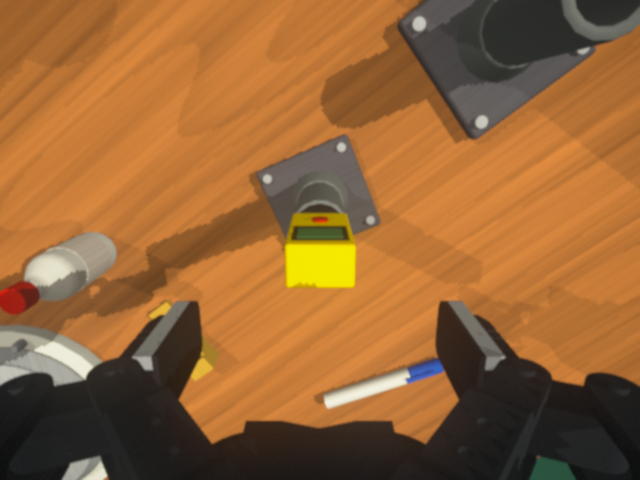

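Wrist view: gauge top face spans (287,240)–(355,286), centre about (320.5,262.5), display facing the camera. Its edges line up with the jaws. The fingers are symmetric about column 320.

```bash
python3 - <<'E'
from h import *
a=load('scene0');b=load('top0');w=load('w1')
h=cv2.cvtColor(w['pixels'],cv2.COLOR_BGR2HSV);m=cv2.inRange(h,(24,150,215),(33,255,255));m[300:]=0;m[:200]=0
k,_,st,ce=cv2.connectedComponentsWithStats(m);i=1+np.argmax(st[1:,4]);print(st[i],ce[i])
print(tri([(w,320.5,262.5),(b,236.6,232.2)]),tri([(a,389.6,222.3),(w,320.5,262.5),(b,236.6,232.2)]))
P=plane(w,320.5,262.5,.186);print(P)
R=Ro.from_quat(w['s']['tool_rot']).as_matrix()
for X in(P,[.5499,.2003,.186]):print('tool delta',R.T@(np.array(X)-w['s']['tcp_pos']))
for p in[(287,240),(354,240),(355,286),(286,287)]:print((R.T@(plane(w,*p,.186)-w['s']['tcp_pos'])).round(4))
E
```

```text
[ 285  244   71   44 2973] [320.5691221  264.89303734]
(array([0.55166337, 0.20182446, 0.17897431]), [np.float64(0.0009650434651063417), np.float64(0.0009650434651062197)]) (array([0.5506306 , 0.20209731, 0.18346174]), [np.float64(0.0005447280119805156), np.float64(0.0012398418093587885), np.float64(0.0014848980918404364)])
[0.55047106 0.20375009 0.186     ]
tool delta [0.00161328 0.00235958 0.04532938]
tool delta [-2.65413491e-05 -7.29144129e-04  4.53295330e-02]
[ 0.0135 -0.0142  0.0453]
[0.0135 0.0189 0.0453]
[-0.0112  0.02    0.0453]
[-0.0118 -0.0153  0.0453]
```

{"op": "step_arm", "data": {
  "commands": [0,0,0.01,0,0,0,0.001,0.001,0.025,0,0,0,0.001,0.001,0.04,0,0,0,0.001,0.001,0.055,0,0,0,0.001,0.001,0.07,0,0,0,0.001,0.001,0.082,0,0,0,0.001,0.001,0.09,0,0,0,0.001,0.001,0.094,0,0,0,0.001,0.001,0.094,0,0,0,0.001,0.001,0.094,0,0,0]
}}

```text
t: 3.2
tcp_pos: [0.551, 0.2021, 0.1377]
tool_rot: [0.321, 0.947, 0.0, 0.0]
force: [0.9, -0.0, 0.5]
finger_gap: 1.001
gripper_force: 0.0
```

{"op": "step_arm", "data": {
  "commands": [0,0,0,0,0,0,0,0,0,0,0,0,0,0,0,0,0,0,0,0,0,0,0,0,0,0,0,0,0,0,0,0,0,0,0,0,0,0,0,0,0,0,0,0,0,0,0,0,0,0,0,0,0,0,0,0,0,0,0,0],
  "jaw": 0,
  "grip_force": 50
}}

```text
t: 4.2
tcp_pos: [0.5507, 0.202, 0.1377]
tool_rot: [0.321, 0.947, 0.0, 0.0]
force: [-1.1, -0.9, 6.1]
finger_gap: 0.417
gripper_force: 50.4
```

{"op": "step_arm", "data": {
  "commands": [0,0,-0.005,0,0,0,0,0,-0.015,0,0,0,0,0,-0.03,0,0,0,0,0,-0.05,0,0,0,0,0,-0.07,0,0,0,0,0,-0.09,0,0,0,0,0,-0.11,0,0,0,0,0,-0.13,0,0,0,0,0,-0.145,0,0,0,0,0,-0.15,0,0,0]
}}

```text
t: 5.2
tcp_pos: [0.5513, 0.2023, 0.2894]
tool_rot: [0.321, 0.947, 0.001, 0.002]
force: [0.5, 0.3, -1.8]
finger_gap: 0.413
gripper_force: 50.0
```

```bash
python3 - <<'E'
from h import *
s=manip.sense();print(s['t'],s['tcp_pos'],s['force'],s['finger_gap'],s['q'])
a=snap('scene','s1');w=snap('wrist','w2');b=snap('top','t1')
r=lambda x,h:cv2.resize(x,None,fx=h/x.shape[0],fy=h/x.shape[0],interpolation=cv2.INTER_CUBIC)
cv2.imwrite('pics/c2.png',np.hstack([r(a['pixels'][150:300,340:440],570),r(w['pixels'][150:480,200:440],570)]))
E
```

```text
5.2 [0.55128969 0.20225114 0.28940082] [ 0.45318317  0.34933843 -1.81077497] 0.4126678563882292 [ 1.61394802e-01  4.13494460e-01  1.46255831e+00  1.17416066e-04
  1.26196615e+00 -7.56437823e-01]
```

View pics/c2.png

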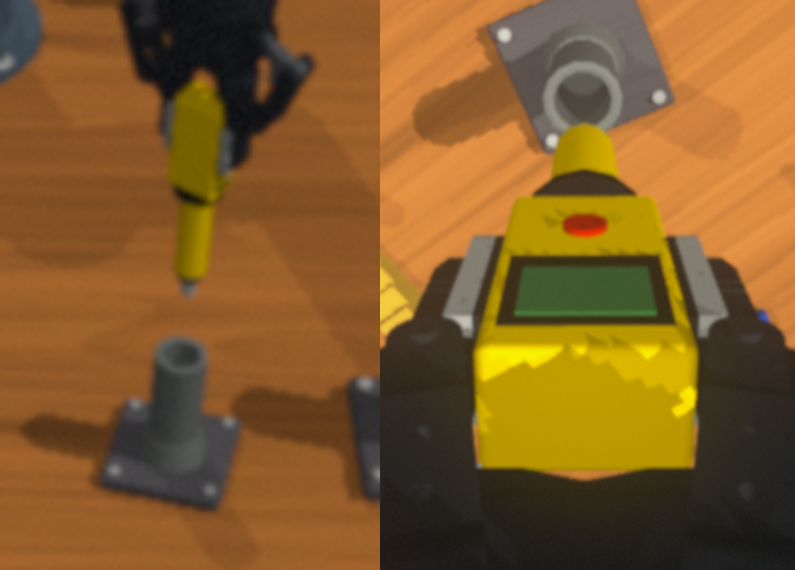

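The nose is drawn clear of the dock: in the scene it sits at about (389.7,226.8), well above the rim. The head is square in the jaws. Now I check the gauge's pitch in the grip and the tip position.

```bash
python3 - <<'E'
from h import *
a=load('s1');w=load('w2');s=w['s'];R=Ro.from_quat(s['tool_rot']).as_matrix();p=s['tcp_pos']
M=np.array(w['mount'])
def tz(u,v,z):
    c=M[:3,3];r=M[:3,:3]@np.array([(u-w['cx'])/w['fx'],(v-w['cy'])/w['fy'],1]);return (c+r*(z-c[2])/r[2]).round(4)
L=lambda x,y:(200+(x-380)/1.727,150+y/1.727)
for q,gz in((L(483,467),76),(L(693,465),76),(L(476,345),76),(L(696,345),76),(L(516,197),6),(L(652,197),6)):
    print(gz,tz(*q,.1197-(92+gz)/1000))
print('barrel end',tz(*L(584,125),.1197-.022))
tip=R@[0,0,.1197]+p;print(tip,proj(a,tip)); 
for z in(-70,-3,40,76):print(z,proj(a,R@[0,0,.1197-(92+z)/1000]+p))
# final target
sp=np.array([.5258,-.2526,.0435]);c=np.array([.5501,-.2031]);d=sp[:2]-c;d/=np.linalg.norm(d);print('out',d)
E
```

```text
76 [-0.0117 -0.0156 -0.0483]
76 [-0.0113  0.0194 -0.0483]
76 [ 0.0115 -0.0157 -0.0483]
76 [ 0.0114  0.0189 -0.0483]
6 [ 0.0097 -0.0162  0.0217]
6 [0.0097 0.0186 0.0217]
barrel end [0.0087 0.0011 0.0977]
[0.55158064 0.20229205 0.1695283 ] (np.float64(389.1660852058484), np.float64(226.62918633643147))
-70 (np.float64(389.78340475155665), np.float64(220.38284738156364))
-3 (np.float64(391.7450622934556), np.float64(200.53384372493397))
40 (np.float64(393.0730546786724), np.float64(187.09657185298934))
76 (np.float64(394.2294353784831), np.float64(175.39575035446273))
out [-0.44067319 -0.89766761]
```

```bash
cat >> h.py <<'E'
sp=np.array([.5258,-.2526,.0435]);dd=np.array([-.4407,-.8977]);n=np.r_[np.sin(np.radians(20))*dd,np.cos(np.radians(20))]
TIP=np.array([-.0015,0,.1197])
def go(stand,tip=TIP,spot=sp):
    s=manip.sense();R=Ro.from_quat(s['tool_rot']);z=-R.as_matrix()[:,2];ax=np.cross(z,n);ang=np.arctan2(np.linalg.norm(ax),z@n)
    rw=ax/np.linalg.norm(ax)*ang;Rt=Ro.from_rotvec(rw)*R
    p=spot+stand*n-Rt.apply(tip);return R.inv().apply(p-s['tcp_pos']),np.degrees(R.inv().apply(rw)),p,Rt
E
python3 - <<'E'
from h import *
print(go(.12)[:3])
E
```

```text
(array([-0.27139902, -0.45628697,  0.01825379]), array([-1.96336193e+01,  3.88793349e+00, -1.85276870e-18]), array([ 0.48847148, -0.32529959,  0.26884411]))
```

{"op": "step_arm", "data": {
  "commands": [-0.006,-0.01,0,0,0,0,-0.02,-0.034,0,0,0,0,-0.04,-0.068,0,0,0,0,-0.063,-0.107,0,0,0,0,-0.087,-0.148,0,0,0,0,-0.111,-0.189,0,0,0,0,-0.135,-0.23,0,0,0,0,-0.159,-0.27,0,0,0,0,-0.181,-0.308,0,0,0,0,-0.2,-0.34,0,0,0,0]
}}

```text
t: 6.35
tcp_pos: [0.5011, -0.1922, 0.2863]
tool_rot: [0.321, 0.947, -0.0, -0.001]
force: [0.7, 0.5, -1.4]
finger_gap: 0.415
gripper_force: 50.2
```

{"op": "step_arm", "data": {
  "commands": [-0.015,-0.025,0.002,-1,0.2,0,-0.028,-0.047,0.005,-3,0.6,0,-0.04,-0.066,0.008,-6,1.2,0,-0.05,-0.082,0.011,-9,1.8,0,-0.059,-0.096,0.014,-12,2.4,0,-0.065,-0.106,0.016,-15,3,0,-0.069,-0.113,0.017,-18,3.6,0,-0.071,-0.116,0.018,-19.6,3.9,0,-0.071,-0.116,0.018,-19.6,3.9,0,-0.071,-0.116,0.018,-19.6,3.9,0]
}}

```text
t: 7.35
tcp_pos: [0.4883, -0.3243, 0.2688]
tool_rot: [0.316, 0.933, 0.172, 0.022]
force: [-0.3, -0.2, -1.2]
finger_gap: 0.416
gripper_force: 50.2
```

```bash
python3 - <<'E'
from h import *
s=manip.sense();print(s['t'],s['tcp_pos'],s['force'],s['finger_gap'],s['q'])
print(go(.12)[:2],go(.025)[:2])
E
```

```text
7.35 [ 0.48826644 -0.32433842  0.26883429] [-0.26051486 -0.18113946 -1.22438643] 0.41626717550548614 [-0.93605749  0.48332528  1.45492502  0.31349605  1.38030323 -1.94070958]
(array([-0.00073716, -0.00058869, -0.00027407]), array([-1.86042748e-02, -6.45598060e-02,  3.66123694e-17])) (array([-0.00084421, -0.00055785,  0.09472632]), array([-1.86042748e-02, -6.45598060e-02,  3.66123694e-17]))
```

Descend along the axis to about 25 mm standoff, then look.

{"op": "step_arm", "data": {
  "commands": [0,0,0.005,0,0,0,0,0,0.015,0,0,0,0,0,0.028,0,0,0,0,0,0.042,0,0,0,0,0,0.056,0,0,0,0,0,0.07,0,0,0,0,0,0.082,0,0,0,0,0,0.09,0,0,0,0,0,0.095,0,0,0,0,0,0.095,0,0,0]
}}

```text
t: 8.35
tcp_pos: [0.5029, -0.2951, 0.1794]
tool_rot: [0.316, 0.933, 0.172, 0.022]
force: [-0.0, 0.5, -0.8]
finger_gap: 0.415
gripper_force: 50.2
```

```bash
python3 - <<'E'
from h import *
a=snap('scene','s3');w=snap('wrist','w3');b=snap('top','t3');s=manip.sense()
R=Ro.from_quat(s['tool_rot']);tip=s['tcp_pos']+R.apply(TIP);print(tip,(tip-sp)@n,'scene tip',proj(a,tip),'spot',proj(a,sp),'wrist',proj(w,tip),proj(w,sp),'top',proj(b,tip))
r=lambda x,h:cv2.resize(x,None,fx=h/x.shape[0],fy=h/x.shape[0],interpolation=cv2.INTER_CUBIC)
cv2.imwrite('pics/c3.png',np.hstack([r(a['pixels'][200:275,190:265],400),r(w['pixels'],400)[:,:400+0] if 0 else r(w['pixels'][100:400,180:480],400)]))
E
```

```text
[ 0.52261155 -0.26047068  0.06790753] 0.025832711845911953 scene tip (np.float64(222.5318572759946), np.float64(243.4991475084176)) spot (np.float64(226.2132997105508), np.float64(250.4766053235312)) wrist (np.float64(316.13381639837814), np.float64(229.79252098492697)) (np.float64(315.67616823995024), np.float64(219.62873426575536)) top (np.float64(454.820016685512), np.float64(253.355421512628))
```

View pics/c3.png

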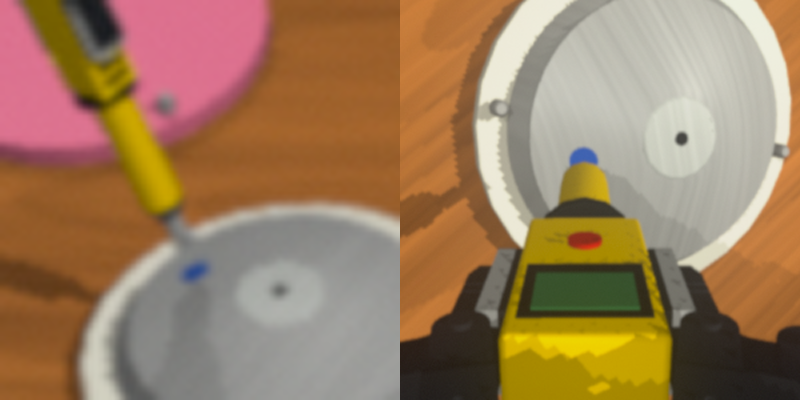

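Scene crop: nose face at about (224.9,245.3), dot at (226.7,250.8). Wrist: dot (317,218) and barrel both centred on the same column, so the line-up sideways is good. I check the gauge axis against the prediction in the scene.

```bash
python3 - <<'E'
from h import *
a=load('s3');w=load('w3');s=w['s'];R=Ro.from_quat(s['tool_rot'])
P=lambda z,x=-.0015,y=0:s['tcp_pos']+R.apply([x,y,.1197-(92+z)/1000])
f=lambda q:((np.array(q)-[190,200])*5.333).round(0)
for z in(3,-70,-78,-92):print(z,f(proj(a,P(z))),f(proj(a,P(z,.0035))),f(proj(a,P(z,-.0015,.005))))
print('spot',f(proj(a,sp)))
W=lambda q:((np.array(q)-[180,100])*1.333+[400,0]).round(0)
print('wrist',W(proj(w,P(-70,.011-.0015))),W(proj(w,P(6,.012-.0015))),W(proj(w,P(76,.012-.0015))),'spot',W(proj(w,sp)),W(proj(w,sp+[.00,0,0]+.008*-R.as_matrix()[:,0])), 'tip',W(proj(w,P(-92))))
y=cv2.resize(a['pixels'][200:275,190:265],(800,800),interpolation=cv2.INTER_CUBIC)
w2=cv2.resize(w['pixels'][190:290,250:390],(840,600),interpolation=cv2.INTER_CUBIC)[:,40:800]
cv2.imwrite('pics/c4.png',y[350:650,150:550].repeat(2,0).repeat(2,1)[:600])
# barrel axis: yellow pixels per row
for ro in range(222,242):
    h=cv2.cvtColor(a['pixels'],cv2.COLOR_BGR2HSV)[ro,190:240];m=np.nonzero((h[:,0]>20)&(h[:,0]<36)&(h[:,1]>140))[0]
    print(ro,(m.min()+190,m.max()+190) if len(m) else None,end=' ')
E
```

```text
3 [100.  87.] [107.  82.] [106.  88.]
-70 [158. 200.] [165. 194.] [164. 201.]
-78 [164. 212.] [171. 206.] [170. 213.]
-92 [175. 232.] [182. 227.] [181. 234.]
spot [193. 269.]
wrist [581. 162.] [580. 217.] [577. 339.] spot [581. 159.] [581. 173.] tip [582. 172.]
222 (np.int64(210), np.int64(215)) 223 (np.int64(210), np.int64(216)) 224 (np.int64(211), np.int64(216)) 225 (np.int64(211), np.int64(217)) 226 (np.int64(212), np.int64(218)) 227 (np.int64(212), np.int64(219)) 228 (np.int64(212), np.int64(220)) 229 (np.int64(213), np.int64(220)) 230 (np.int64(213), np.int64(221)) 231 (np.int64(213), np.int64(221)) 232 (np.int64(214), np.int64(222)) 233 (np.int64(214), np.int64(222)) 234 (np.int64(215), np.int64(223)) 235 (np.int64(215), np.int64(223)) 236 (np.int64(216), np.int64(223)) 237 (np.int64(216), np.int64(223)) 238 (np.int64(217), np.int64(223)) 239 (np.int64(218), np.int64(221)) 240 None 241 None
```

View pics/c4.png

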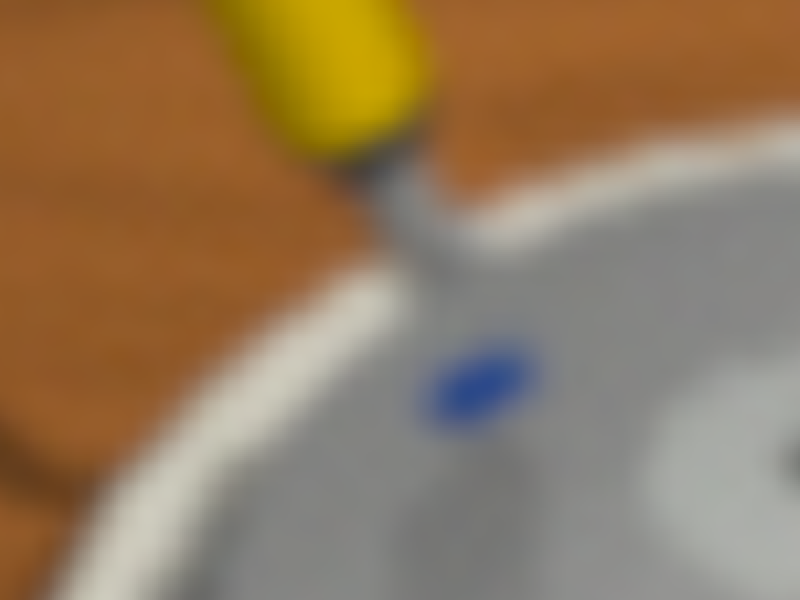

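The nose is about 1 px right of the prediction, so an x offset of 0 fits better. I shift −2 mm in tool x and approach to a few mm.

{"op": "step_arm", "data": {
  "commands": [-0.0005,0,0.001,0,0,0,-0.001,0,0.003,0,0,0,-0.0015,-0.0005,0.006,0,0,0,-0.002,-0.0005,0.009,0,0,0,-0.002,-0.0005,0.012,0,0,0,-0.002,-0.0005,0.014,0,0,0,-0.002,-0.0005,0.015,0,0,0,-0.002,-0.0005,0.015,0,0,0,-0.002,-0.0005,0.015,0,0,0,-0.002,-0.0005,0.015,0,0,0]
}}

```text
t: 9.5
tcp_pos: [0.5066, -0.2927, 0.1657]
tool_rot: [0.316, 0.933, 0.172, 0.023]
force: [-0.6, 0.2, -1.1]
finger_gap: 0.41
gripper_force: 50.2
```

```bash
python3 - <<'E'
from h import *
F=[]
for i in range(6):
    s=manip.sense();F.append(s['force'])
    if i<5: a=manip.snapshot('scene')
F=np.array(F);print(F.round(2),F.mean(0)@n)
a=snap('scene','s5');w=snap('wrist','w5');s=w['s'];R=Ro.from_quat(s['tool_rot']);tip=s['tcp_pos']+R.apply([0,0,.1197])
print(tip,(tip-sp)@n,(tip-sp)-n*((tip-sp)@n))
k=lambda q:((np.array(q)+.5-[212,235])*26.67).round()
print('tip',k(proj(a,tip)),'spot',k(proj(a,sp)))
y=cv2.resize(a['pixels'][235:257,212:240],None,fx=26.67,fy=26.67,interpolation=cv2.INTER_CUBIC)
cv2.imwrite('pics/c5.png',y[:590,:745])
E
```

```text
[[-0.59  0.21 -1.11]
 [-0.73 -0.33 -1.23]
 [ 0.7   0.27 -0.92]
 [ 0.69  0.75 -1.82]
 [ 0.34 -0.97 -1.32]
 [-0.21  0.76 -1.59]] -1.2912718984393547
[ 0.52463256 -0.25596519  0.05321332] 0.01033671802394976 [ 3.90598174e-04 -1.91495953e-04 -2.12645515e-08]
tip [351. 353.] spot [392. 426.]
```

View pics/c5.png

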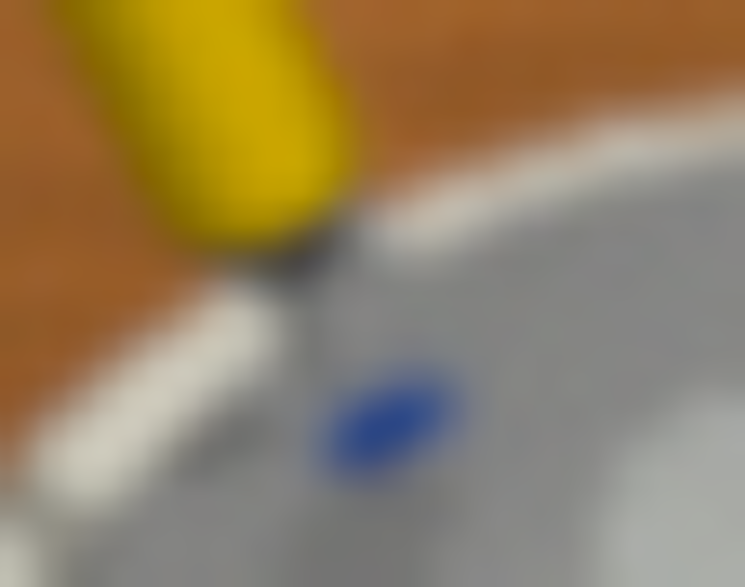

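Scene: the cone end is at about (300,258) against (297,244) predicted, and the dot is as predicted, so the line-up is good to about 2 mm. I approach slowly by force.

{"op": "step_arm", "data": {
  "commands": [0,0,0.001,0,0,0,0,0,0.003,0,0,0,0,0,0.005,0,0,0,0,0,0.007,0,0,0,0,0,0.0085,0,0,0,0,0,0.0095,0,0,0,0,0,0.01,0,0,0,0,0,0.0105,0,0,0,0,0,0.011,0,0,0,0,0,0.011,0,0,0]
}}

```text
t: 10.85
tcp_pos: [0.5083, -0.2894, 0.1554]
tool_rot: [0.316, 0.933, 0.172, 0.023]
force: [0.4, 0.3, 0.3]
finger_gap: 0.419
gripper_force: 50.2
```

```bash
cat > f.py <<'E'
from h import *
F=[];T=[]
for i in range(14):
    s=manip.sense();F.append(s['force']@n);T.append(s['tcp_pos']+Ro.from_quat(s['tool_rot']).apply([0,0,.1197]))
    manip.snapshot('scene')
print(s['t'],np.mean(F)+1.3,np.std(F)/14**.5,s['gripper_force'],s['finger_gap'])
e=np.mean(T,0)-sp;print('axial',e@n,'lateral',e-n*(e@n))
E
python3 f.py
```

```text
11.5 1.3325623660794244 0.0954971977124526 50.234713554382324 0.4159472286357567
axial -0.0006209089445270195 lateral [ 4.26213265e-04 -2.41186131e-04 -1.04325650e-05]
```

Contact at about 1.3 N, where the geometry puts it. I press 3.8 mm further.

{"op": "step_arm", "data": {
  "commands": [0,0,0.0005,0,0,0,0,0,0.001,0,0,0,0,0,0.0015,0,0,0,0,0,0.002,0,0,0,0,0,0.0025,0,0,0,0,0,0.003,0,0,0,0,0,0.0035,0,0,0,0,0,0.0038,0,0,0,0,0,0.0038,0,0,0,0,0,0.0038,0,0,0]
}}

```text
t: 12.55
tcp_pos: [0.5088, -0.2882, 0.1518]
tool_rot: [0.316, 0.933, 0.172, 0.023]
force: [-2.1, -1.0, 2.1]
finger_gap: 0.413
gripper_force: 50.4
```

```bash
python3 f.py; python3 - <<'E'
from h import *
a=snap('scene','s6');w=snap('wrist','w6')
r=lambda x,h:cv2.resize(x,None,fx=h/x.shape[0],fy=h/x.shape[0],interpolation=cv2.INTER_CUBIC)
cv2.imwrite('pics/c6.png',np.hstack([r(a['pixels'][220:270,200:250],400),r(w['pixels'][100:400,180:480],400)]))
print((np.array(proj(a,sp))+.5-[200,220])*8, (np.array(proj(w,sp))-[180,100])*1.333+[400,0])
m=lambda d:cv2.inRange(cv2.cvtColor(d['pixels'],cv2.COLOR_BGR2HSV)[240:260,215:240],(100,70,30),(130,255,255))
for d in(load('scene0'),a):
    y,x=np.nonzero(m(d));print(len(x),x.mean()+215,y.mean()+240)
E
```

```text
13.2 3.0316308051065324 0.16522310555851175 50.38622260093689 0.4146381093002305
axial -0.004488187322154584 lateral [ 4.15522044e-04 -2.33589350e-04 -9.62594199e-06]
[213.70639768 247.81284259] [581.49842467 170.31086807]
13 226.15384615384616 250.3846153846154
1 228.0 250.0
```

View pics/c6.png

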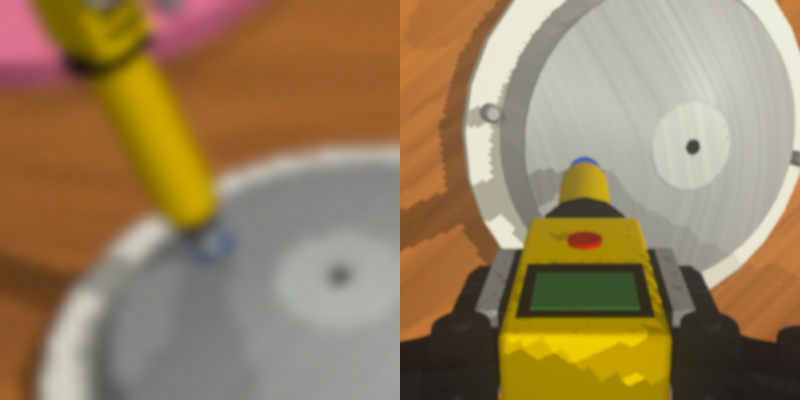

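The nose sits inside the dot, with a blue rim showing around it at about (213,245) in the left crop. The force is about 3 N and the lid is unmoved. Handing in.

```bash
python3 -c "
from station import manip
print(manip.sign_off())"
```

```text
the job is handed in; nothing more can be done
None
```

I handed the job in with the gauge still held: its nose was on the blue dot, square to the slope to within the measuring error. It was pressed in about 4 mm (about 3 N), with the lid still seated and no contact seen with the bystanders; the sign-off returned no verdict.

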